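Find the sample pot with the loose cap and slide it to rework

ROBOT

A 6-joint arm with a two-finger parallel gripper is mounted at the origin on a cart in front of the work surface, level with it; the furniture and walls round the work are solid. World frame = base frame: x ahead of the robot, y to its left, z up, the work surface at z = 0. Lengths are in m, angles in rad, forces in N, time in s.
With the tool pointing down it reaches from about 0.25 to 0.725 m from the base axis. Payload 4 kg.
Tool frame: the origin (TCP) lies on the centre line of the jaws, within the pads' length; the fingertips stand 22 mm ahead of it and the grasp point (between the pads) lies 3 mm ahead of it; x points along the fingers, z is the direction in which the jaws open and shut, and the axes are right-handed (so a half turn about x gives the same grasp; the last joint's range is limited). The gripper opens to 85 mm and grips with 20 to 120 N. Pads are 22 mm wide; open, the fingers measure 114 mm over their backs; the gripper's body (76 mm by 85 mm) begins 54 mm behind the grasp point. The pads swing forward as they close: fully open they stand 13 mm farther back than shut.
Start: joints at [1.109, 0.241, 0.005, 1.335, 0, 1.571], TCP at [0.223, 0.448, 0.253] pointing down, gripper open.
Joint ranges: [-2.72, 2.72], [-1.05, 1.87], [-1.09, 1.28], [-1.99, 2.15], [-1.42, 1.44], [-3.14, 3.14]. Speed limits (rad/s): [2.79, 2.79, 3.14, 3.14, 3.14, 3.14].

INTERFACE

Orientations are given as a rotation vector (axis times angle).
In Python, from bench import env gives the robot as it stands. Calls block until the motion is done:
- env.goto(position, orientation): joint-space move of the TCP to a pose.
- env.move_straight(position, feed=0.15, ori=None, guard=None): straight line of the TCP; ori=None keeps the orientation; feed is the mean speed in m/s. With guard (N) it stops when the force on the tool has changed by that much, and returns True; else False.
- env.set_joints(angles): joint-space move.
- env.gripper_to(opening, effort=None): finger opening in m; effort is the grip in N (None keeps the last); returns when the fingers have stopped.
- env.pause(seconds).
- env.ik(position, orientation): joint angles nearest the present ones, or None.
- env.sense(): the state.
- env.capture(name): name is "scene" or "top" or "wrist"; returns (picture, depth): 420x560x3 uint8, blue, green, red; 420x560 float32, m along the optical axis (not along the pixel's ray), 0 where there is no reading.
- env.camera_model(name): a dict with "K" (3x3 intrinsics, pixels), "rvec" (rotation vector, rad) and "tvec" (3), from world to camera coordinates, as OpenCV has them. Camera axes: x right, y down, z forward; pixel columns grow to the right and rows downward; lengths in m; the calibration is good to about 2 mm. A picture is of the moment at which its call begins: read the wrist's pose just before it. camera_model takes no time and is no camera call; for the wrist camera it gives the pose at the moment of the call.
A pose or a line that the arm cannot do raises env.IKError and nothing moves.
- env.hand_in(): hands the job in, once; it reports no verdict.
The state is a dict: "time": time; "joint_positions": joint angles; "joint_velocities": joint speeds; "tau": joint torques, N m; "position": TCP position; "orientation": TCP orientation; "ft_force": force on the tool from outside, world axes, zero at the start; "ft_torque": the same for the moment, N m; "width": finger opening in m.
Only numpy, scipy, OpenCV 4.12 (cv2) and the standard library are available. Lean on these libraries where they do the work, as an engineer would, in place of code of your own. Each camera call takes 0.05 s, during which the arm holds its last target.

TASK

One of the three white sample pots in the rack has a loose cap: going from the left lane to the right, give each cap's wing a gentle twist of about ten degrees either way and let go; tight caps spring back and must not be forced. Gently push the pot with the loose cap along its lane until it stands wholly on the red floor at the rack's far end, pushing its side without gripping or lifting it. Leave the two sound pots at the near end of the rack and everything else where it stands.

Things in the scene. Friction and masses are not known exactly. Their poses are not given: they have to be found in the camera images.
- rack: fixed grey rack, 264 mm long (its x, away from the robot), 233 mm wide (its y, to the robot's left), turned a little. Origin: its centre, at worktop height. Floor 6 mm up. Three lanes along x at y = +76 (left), 0, -76 mm, 65 mm wide; their rails, tops 20 mm up, keep the pots from turning (1.5 mm play a side). Pots start centred at x = -85 to -65 mm. Near ends open.
- bay (a point): centre of the red floor (rework bay) of the middle lane, at rack x = +73, y = 0, z = 6 mm; each lane has such a red patch, from x = +21 to +125 mm of the rack, the rest of the lane's floor is bare metal. Behind it, at x = +126 mm, a 30 mm high stop closes the lanes; a pot against it has its centre at x = +95 mm. Axes as the rack's.
- pot_1: one of three identical white pots standing in the lanes, in an order that changes: square body 62 x 62 mm, 42 mm tall, a 6 mm neck, a round blue cap (59 mm diameter, 48 to 60 mm up) with a wing on it. About 0.33 kg; slides when pushed in the lower 35 mm of its body, may tip if pushed or dragged higher up. Origin: centre of the underside; z up, x and y along the rack's at the start.
- pot_2: one of three identical white pots standing in the lanes, in an order that changes: square body 62 x 62 mm, 42 mm tall, a 6 mm neck, a round blue cap (59 mm diameter, 48 to 60 mm up) with a wing on it. About 0.33 kg; slides when pushed in the lower 35 mm of its body, may tip if pushed or dragged higher up. Origin: centre of the underside; z up, x and y along the rack's at the start.
- pot_3: one of three identical white pots standing in the lanes, in an order that changes: square body 62 x 62 mm, 42 mm tall, a 6 mm neck, a round blue cap (59 mm diameter, 48 to 60 mm up) with a wing on it. About 0.33 kg; slides when pushed in the lower 35 mm of its body, may tip if pushed or dragged higher up. Origin: centre of the underside; z up, x and y along the rack's at the start.
- cap_1 (a joint): angle of pot_1's cap about the vertical, rad, 0 at the start, positive anticlockwise from above. A tight cap is held by its seal: it gives at about 1.5 N m per rad and springs back to 0 when let go; past 0.4 rad the seal breaks. A loose cap turns with hardly any resistance (0.02 N m, up to 0.7 rad either way) and stays where it is left.
- cap_2 (a joint): angle of pot_2's cap about the vertical, rad, 0 at the start, positive anticlockwise from above. A tight cap is held by its seal: it gives at about 1.5 N m per rad and springs back to 0 when let go; past 0.4 rad the seal breaks. A loose cap turns with hardly any resistance (0.02 N m, up to 0.7 rad either way) and stays where it is left.
- cap_3 (a joint): angle of pot_3's cap about the vertical, rad, 0 at the start, positive anticlockwise from above. A tight cap is held by its seal: it gives at about 1.5 N m per rad and springs back to 0 when let go; past 0.4 rad the seal breaks. A loose cap turns with hardly any resistance (0.02 N m, up to 0.7 rad either way) and stays where it is left.
- wing_1 (a point): centre of the wing on pot_1's cap, 69 mm above the pot's origin, on the cap's axis: an upright blue bar 12 mm thick (along the pot's x at the start), 52 mm long (across the lane), its flat sides running from the cap's top, 60 mm above the pot's underside, up to 78.5 mm, the pot's full height. It turns with the cap.
- wing_2 (a point): centre of the wing on pot_2's cap, 69 mm above the pot's origin, on the cap's axis: an upright blue bar 12 mm thick (along the pot's x at the start), 52 mm long (across the lane), its flat sides running from the cap's top, 60 mm above the pot's underside, up to 78.5 mm, the pot's full height. It turns with the cap.
- wing_3 (a point): centre of the wing on pot_3's cap, 69 mm above the pot's origin, on the cap's axis: an upright blue bar 12 mm thick (along the pot's x at the start), 52 mm long (across the lane), its flat sides running from the cap's top, 60 mm above the pot's underside, up to 78.5 mm, the pot's full height. It turns with the cap.
- timer: bystander: small white bench timer, 58 x 64 x 21 mm, origin under its centre
- salve_jar: bystander: white jar with black lid, 60 mm diameter, 41 mm tall, origin under its centre
- marker_pen: bystander: felt marker lying flat, 128 mm long, origin under its centre
- black_lid_jar: bystander: white jar with black lid, 82 mm diameter, 79 mm tall, origin under its centre
Things that resemble listed ones, but are neither listed nor needed, are in the scene too. Leave any brown or orange look-alike of the pot_3 alone.

How it is judged:
By the outcome, as a careful person would: the job done as asked, in the order asked, and still so for the second after the job is handed in, with the robot touching nothing.
It also fails if it takes over 56 s, if anything falls off the work surface, if the arm or the gripper's body presses on something with over 40 N, if the wrist force passes 120 N, or if a joint passes its speed limit or range.

## Working session

There is one attempt and no reset: what is moved stays moved. The work goes in short steps, each a Python script; the robot and the scene stay as the last script left them, time stands still between calls to the robot, and variables do not carry over. Pictures are saved under pics/ and viewed, and the job is handed in when it is done.

```bash
ls; mkdir -p pics; python3 - <<'E'
from bench import env
import cv2
for n in ("scene","top"):
    p,d=env.capture(n); cv2.imwrite(f"pics/{n}0.png",p); m=env.camera_model(n); print(n,m)
s=env.sense(); print(s)
E
```

```text
pics
scene {'K': array([[481.26236184,   0.        , 276.57235048],
       [  0.        , 481.26236184, 214.68647115],
       [  0.        ,   0.        ,   1.        ]]), 'rvec': array([ 2.08133558, -0.57289854,  0.33231746]), 'tvec': array([-0.47434637,  0.24447087,  1.18710501])}
top {'K': array([[437.12205071,   0.        , 288.58173103],
       [  0.        , 437.12205071, 213.18943687],
       [  0.        ,   0.        ,   1.        ]]), 'rvec': array([ 2.12932635, -2.12703815,  0.18495791]), 'tvec': array([0.04114547, 0.6015037 , 1.43746597])}
{'time': 0.1, 'joint_positions': array([ 1.10895812e+00,  2.41330143e-01,  3.85300222e-03,  1.33522668e+00,
       -5.94097832e-05,  1.57080455e+00]), 'joint_velocities': array([-4.80535512e-04, -4.44923053e-04,  2.90708884e-03, -2.21095028e-03,
       -5.58900959e-05, -3.40349653e-04]), 'tau': array([-3.62307246e-04, -3.73138154e+01,  2.53010076e+01,  1.08461111e-02,
       -5.29921374e-05,  1.61102150e-06]), 'position': array([0.22257275, 0.4471289 , 0.25250343]), 'orientation': array([-0.86370617,  1.3946032 ,  0.86197751]), 'ft_force': array([-0.37588852, -0.39253921, -0.27669144]), 'ft_torque': array([-0.01470116, -0.00575423, -0.03871093]), 'width': 0.08562407038465653}
```

View pics/scene0.png

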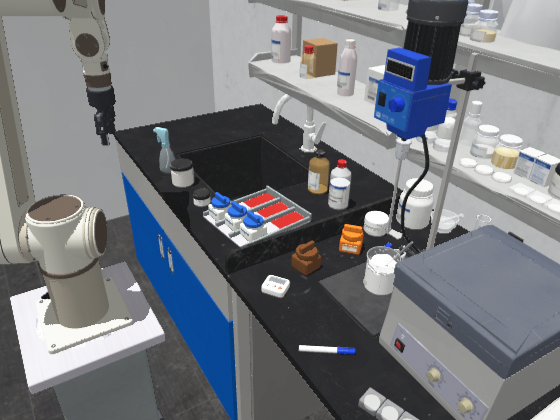

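View pics/top0.png

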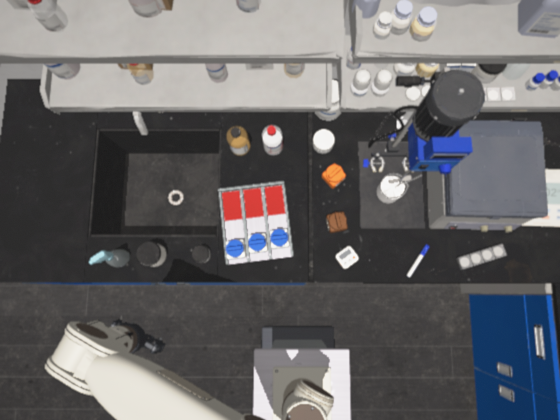

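The scene view shows the rack at about (258,215), holding three white pots with blue winged caps at (220,203), (236,212) and (253,222). The look-alikes are a brown one at (306,257) and an orange one at (350,238); I leave both alone. In the top view the pots are at (235,247), (257,242) and (280,237), with red patches beyond them. I'll take the measurements and make close crops.

```bash
cat > h.py <<'E'
import numpy as np, cv2
from bench import env
from scipy.spatial.transform import Rotation as R
def ray(m,u,v):
    Rm,_=cv2.Rodrigues(m['rvec']); c=-Rm.T@m['tvec']
    d=Rm.T@np.linalg.inv(m['K'])@np.array([u,v,1.]); return c,d
def onplane(m,u,v,z):
    c,d=ray(m,u,v); return c+d*(z-c[2])/d[2]
def proj(m,P):
    return cv2.projectPoints(np.atleast_2d(np.array(P,float)),m['rvec'],m['tvec'],m['K'],None)[0][:,0]
def masks(p):
    hsv=cv2.cvtColor(p,cv2.COLOR_BGR2HSV)
    blue=cv2.inRange(hsv,(100,120,60),(125,255,255))
    red=cv2.inRange(hsv,(0,150,100),(8,255,255))|cv2.inRange(hsv,(172,150,100),(180,255,255))
    return blue,red
def blobs(mask,amin):
    n,l,s,c=cv2.connectedComponentsWithStats(mask)
    return [(s[i],c[i],(l==i).astype('uint8')) for i in range(1,n) if s[i][4]>amin]
E
python3 - <<'E'
from h import *
for n in ("top","scene"):
    p=cv2.imread(f"pics/{n}0.png"); m=env.camera_model(n); b,r=masks(p)
    for s,c,mk in blobs(r,60):
        if not(200<c[0]<310 and 170<c[1]<270): continue
        ct=max(cv2.findContours(mk,cv2.RETR_EXTERNAL,cv2.CHAIN_APPROX_NONE)[0],key=cv2.contourArea)
        rc=cv2.minAreaRect(ct); P=onplane(m,*rc[0],.006)
        bx=[onplane(m,*q,.006)[:2].round(4).tolist() for q in cv2.boxPoints(rc)]
        print(n,'red',s,c.round(1),P.round(4),bx)
    for s,c,mk in blobs(b,40):
        if not(200<c[0]<310 and 170<c[1]<270): continue
        print(n,'blue',s,c.round(1),onplane(m,*c,.072).round(4))
p=cv2.imread("pics/top0.png"); cv2.imwrite("pics/c1.png",cv2.resize(p[170:280,200:320],None,fx=5,fy=5,interpolation=cv2.INTER_CUBIC))
p=cv2.imread("pics/scene0.png"); cv2.imwrite("pics/c2.png",cv2.resize(p[170:260,190:330],None,fx=5,fy=5,interpolation=cv2.INTER_CUBIC))
E
```

```text
top red [265 186  19  29 446] [274.3 199.8] [0.6576 0.0926 0.006 ] [[0.7027, 0.1278], [0.7098, 0.0692], [0.6131, 0.0577], [0.6061, 0.1157]]
top red [244 189  19  28 452] [252.8 202.5] [0.6484 0.1686 0.006 ] [[0.6938, 0.2041], [0.7006, 0.1453], [0.6035, 0.1335], [0.5969, 0.1917]]
top red [222 191  20  29 452] [231.4 205.1] [0.6386 0.2441 0.006 ] [[0.6839, 0.2802], [0.6906, 0.221], [0.5938, 0.2085], [0.5871, 0.2669]]
top blue [271 229  17  17 217] [278.8 237. ] [0.5173 0.0741 0.072 ]
top blue [249 234  17  17 215] [256.7 241.6] [0.5018 0.1476 0.072 ]
top blue [226 240  17  17 221] [234.3 247.9] [0.4811 0.222  0.072 ]
scene red [244 193  30  14 202] [258.7 199.6] [0.6371 0.2552 0.006 ] [[0.5884, 0.272], [0.704, 0.2869], [0.6864, 0.2382], [0.5742, 0.2254]]
scene red [257 202  32  15 225] [272.2 209.2] [0.6474 0.179  0.006 ] [[0.5975, 0.1964], [0.7165, 0.2115], [0.6979, 0.1613], [0.5826, 0.1484]]
scene red [271 212  34  16 260] [287.1 219.2] [0.6583 0.1031 0.006 ] [[0.6065, 0.1203], [0.7301, 0.137], [0.7107, 0.0857], [0.5913, 0.0716]]
scene blue [211 192  53  36 681] [236.8 210.3] [0.4948 0.1366 0.072 ]
```

View pics/c1.png

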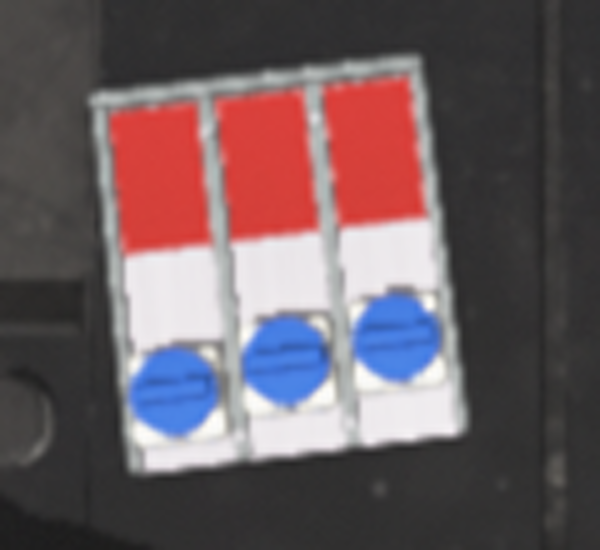

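View pics/c2.png

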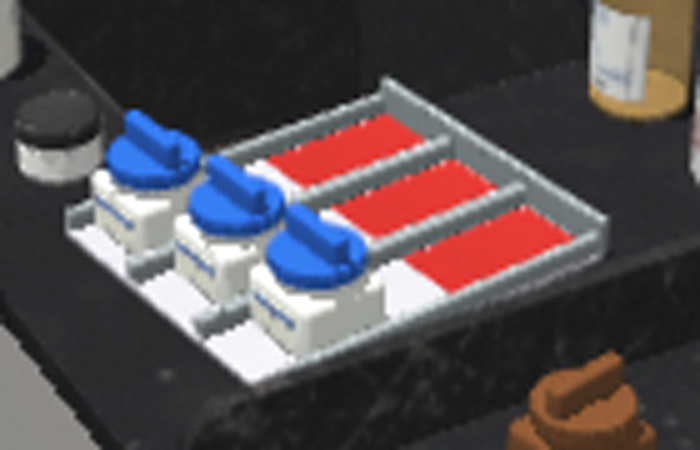

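The crops confirm three upright white pots with blue winged caps, one in each lane, in the grey rack. The only look-alikes are the brown one and the orange one outside it. Next I check the fingertip position in the scene view and IK for the poses.

```bash
cat >> h.py <<'E'
def ori(yaw,tilt=0.,sgn=1,jaw='x'):
    # tool x down; tilt>0: tips lean forward along rack x; jaw axis along rack x or y
    ex=np.array([np.cos(yaw),np.sin(yaw),0]); ey=np.array([-np.sin(yaw),np.cos(yaw),0]); ez=np.array([0,0,1.])
    X=-ez*np.cos(tilt)+ex*np.sin(tilt)
    if jaw=='y': Z=sgn*ey
    else: Z=sgn*(ex*np.cos(tilt)+ez*np.sin(tilt))
    return R.from_matrix(np.c_[X,np.cross(Z,X),Z]).as_rotvec()
E
python3 - <<'E'
from h import *
s=env.sense(); A=R.from_rotvec(s['orientation']).as_matrix(); print(A.round(3)); T=s['position']
m=env.camera_model("scene")
for k in (0,.009,.022,.035): print(k,proj(m,T+A[:,0]*k), proj(m,T+A[:,0]*k+A[:,2]*.05),proj(m,T+A[:,0]*k-A[:,2]*.05))
p=cv2.imread("pics/scene0.png"); cv2.imwrite("pics/c3.png",cv2.resize(p[80:160,70:150],None,fx=7,fy=7,interpolation=cv2.INTER_NEAREST))
for sg in (1,-1):
  for P,dy in (((.481,.222,.10),0),((.481,.222,.10),.2),((.502,.148,.1),0),((.517,.074,.1),0),((.45,.16,.30),0)):
    q=env.ik(P,ori(.124+dy,0,sg)); print(sg,P,None if q is None else np.round(q,2))
  for x in (-.12,-.04,.05): 
    q=env.ik((.576+x,.16+.12*x,.05),ori(.124,.17,sg,'y')); print('push',sg,x,None if q is None else np.round(q,2))
E
```

```text
[[-0.001 -0.895  0.446]
 [-0.002  0.446  0.895]
 [-1.    -0.    -0.002]]
0 [[108.86137954 137.07547446]] [[112.19891531 130.68798937]] [[105.32757429 143.83858651]]
0.009 [[109.37123049 139.80645113]] [[112.68400622 133.3637436 ]] [[105.86429918 146.62675366]]
0.022 [[110.10180366 143.71970918]] [[113.37925448 137.19872262]] [[106.63319999 150.6210234 ]]
0.035 [[110.82551769 147.59622675]] [[114.06815429 140.99868369]] [[107.39467231 154.57670374]]
1 (0.481, 0.222, 0.1) [ 0.43  0.41 -0.17  0.99  0.    1.88]
1 (0.481, 0.222, 0.1) [ 0.43  0.41 -0.17  0.99  0.    1.68]
1 (0.502, 0.148, 0.1) [ 0.29  0.4  -0.19  0.98  0.    1.73]
1 (0.517, 0.074, 0.1) [ 0.14  0.4  -0.19  0.98  0.    1.59]
1 (0.45, 0.16, 0.3) [0.34 0.18 0.05 1.44 0.   1.79]
push 1 -0.12 [ 0.33  0.3  -0.53  0.57 -0.03  0.2 ]
push 1 -0.04 [ 0.3   0.43 -0.33  0.65 -0.03  0.17]
push 1 0.05 [ 0.27  0.57 -0.08  0.76 -0.02  0.14]
-1 (0.481, 0.222, 0.1) [ 0.43  0.41 -0.17  0.99  0.   -1.26]
-1 (0.481, 0.222, 0.1) [ 0.43  0.41 -0.17  0.99  0.   -1.46]
-1 (0.502, 0.148, 0.1) [ 0.29  0.4  -0.19  0.98  0.   -1.41]
-1 (0.517, 0.074, 0.1) [ 0.14  0.4  -0.19  0.98  0.   -1.55]
-1 (0.45, 0.16, 0.3) [ 0.34  0.18  0.05  1.44  0.   -1.35]
push -1 -0.12 [ 0.33  0.3  -0.53  0.57 -0.03 -2.94]
push -1 -0.04 [ 0.3   0.43 -0.33  0.65 -0.03 -2.97]
push -1 0.05 [ 0.27  0.57 -0.08  0.76 -0.02 -3.  ]
```

View pics/c3.png

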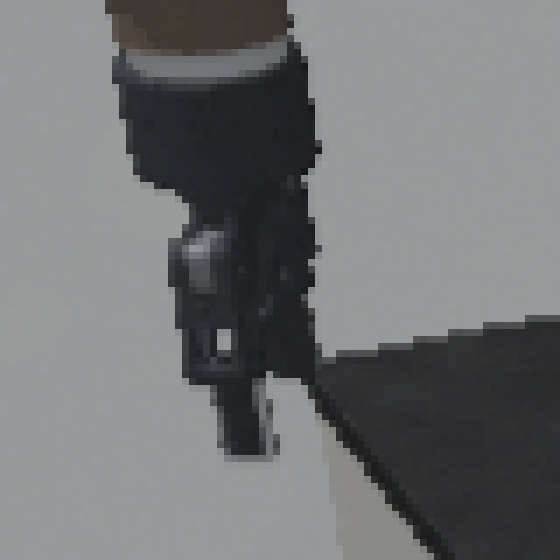

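At the start the near fingertip is at (105,145), about 6 mm ahead of the TCP with the jaws open, so the 22 mm figure applies when they are shut. Next I look at the rack with the wrist camera.

```bash
python3 - <<'E'
from h import *
env.goto((.42,.14,.30),ori(.124,0,1))
m=env.camera_model("wrist"); p,d=env.capture("wrist"); cv2.imwrite("pics/w1.png",p); np.savez("w1.npz",d=d,**m)
Rm,_=cv2.Rodrigues(m['rvec']); print('cam',-Rm.T@m['tvec'],Rm[2],env.sense()['time'])
E
```

```text
cam [0.40959065 0.21556126 0.41960364] [ 0.03646211 -0.29544993 -0.95466217] 1.525
```

View pics/w1.png

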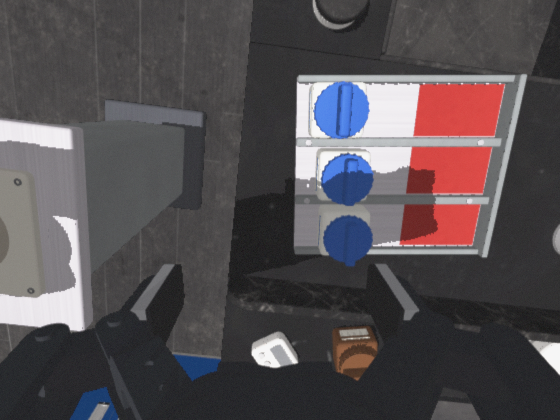

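The wrist view shows the left pot at (342,110), the middle at (346,179) and the right at (347,239), with the jaws at the bottom and the red patches on the right. Next I get wing and rack positions from the depth data.

```bash
cat >> h.py <<'E'
def cloud(m,d):
    v,u=np.indices(d.shape); Rm,_=cv2.Rodrigues(m['rvec']); K=m['K']
    C=np.stack([(u-K[0,2])/K[0,0]*d,(v-K[1,2])/K[1,1]*d,d],-1)
    return (C-np.asarray(m['tvec']).ravel())@Rm
def wings(m,p,d,amin=150,zmin=.076):
    W=cloud(m,d); b=cv2.inRange(cv2.cvtColor(p,cv2.COLOR_BGR2HSV),(100,120,25),(125,255,255)); out=[]
    for s,c,mk in blobs(b,amin):
        k=(mk>0)&(d>0); P=W[k]
        if not(.4<np.median(P[:,0])<.75 and 0<np.median(P[:,1])<.3): continue
        hi=P[(P[:,2]>zmin)&(P[:,2]<.095)]; lo=P[(P[:,2]>.060)&(P[:,2]<.070)]
        if len(hi)<15: continue
        r=cv2.minAreaRect(hi[:,:2].astype('float32')*1000)
        dv=np.cov(hi[:,:2].T); w,V=np.linalg.eigh(dv); a=V[:,1]; a=a*np.sign(a[1])
        out.append(dict(px=c.round(0).tolist(),n=len(hi),cen=(np.array(r[0])/1000).round(4).tolist(),size=np.round(r[1],1).tolist(),
            ang=round(float(np.degrees(np.arctan2(-a[0],a[1]))),2), ztop=round(float(np.percentile(hi[:,2],90)),4)))
    return out
E
python3 - <<'E'
from h import *
f=np.load("w1.npz"); m={k:f[k] for k in('K','rvec','tvec')}; d=f['d']; p=cv2.imread("pics/w1.png")
for w in wings(m,p,d): print(w)
hsv=cv2.cvtColor(p,cv2.COLOR_BGR2HSV)
r=cv2.inRange(hsv,(0,150,60),(8,255,255))|cv2.inRange(hsv,(172,150,60),(180,255,255))
W=cloud(m,d)
for s,c,mk in blobs(r,300):
    ct=max(cv2.findContours(mk,cv2.RETR_EXTERNAL,cv2.CHAIN_APPROX_NONE)[0],key=cv2.contourArea)[:,0]
    P=np.array([onplane(m,*q,.006)[:2] for q in ct])*1000
    rc=cv2.minAreaRect(P.astype('float32')); print('red',c.round(),np.array(rc[0]).round(1),np.round(rc[1],1),rc[2],np.median(W[mk>0][:,2]))
E
```

```text
{'px': [341.0, 110.0], 'n': 648, 'cen': [0.4814, 0.2236], 'size': [12.4, 51.2], 'ang': 7.27, 'ztop': 0.0843}
{'px': [347.0, 179.0], 'n': 532, 'cen': [0.5022, 0.15], 'size': [12.3, 51.0], 'ang': 6.56, 'ztop': 0.0842}
{'px': [348.0, 239.0], 'n': 454, 'cen': [0.5176, 0.0763], 'size': [12.2, 51.1], 'ang': 6.48, 'ztop': 0.0841}
red [458. 109.] [637.8 243.1] [101.9  60. ] 7.128856182098389 0.0056727758190981015
red [448. 170.] [647.3 168.1] [101.8  60.4] 7.362947463989258 0.005631666479465119
red [439. 224.] [657.2  91.9] [102.   56.7] 7.139964580535889 0.005600096610725454
```

The measurements agree: rack centre about (0.575, 0.159), yaw 7.1°, and the pots sit on their lanes. Now the left cap's twist.

```bash
cat >> h.py <<'E'
YAW=0.124; RC=np.array([.575,.159]); ZG=.093
def twist(x,y,yaw,amp,tag,dview=-.05):
    o=ori(yaw); env.gripper_to(.040,35); env.goto((x,y,.125),o)
    hit=env.move_straight((x,y,ZG),feed=.06,guard=8)
    s=env.sense(); print('down',hit,s['position'].round(4),s['ft_force'].round(1))
    if hit: return
    env.gripper_to(.008,35); s=env.sense(); t0=s['ft_torque'].copy(); print('grip w',s['width'],s['ft_force'].round(1),t0.round(3))
    q=np.array(s['joint_positions']); yq=env.ik((x,y,ZG),o); yt=env.ik((x,y,ZG),ori(yaw+amp)); print(np.round(yt-np.array(yq),3))
    for f in (.25,.5,.75,1.): env.set_joints(np.array(yq)+f*(np.array(yt)-np.array(yq)))
    env.pause(.15); s=env.sense(); print('twisted', (s['ft_torque']-t0).round(3), s['ft_force'].round(1),s['width'])
    env.gripper_to(.040,35); env.pause(.1)
    env.move_straight((x,y,.125),feed=.1)
    env.goto((x,y+dview,.22),ori(YAW))
    m=env.camera_model("wrist"); p,d=env.capture("wrist"); cv2.imwrite(f"pics/{tag}.png",p)
    for w in wings(m,p,d): print(w)
    print(env.sense()['time'])
E
python3 - <<'E'
from h import *
twist(.4814,.2236,.124,.2,"t1")
E
```

```text
down False [0.4814 0.2236 0.0928] [ 0.5  0.3 -0.2]
grip w 0.01123227004898553 [ 0.6  0.8 -0.3] [ 0.018 -0.18  -0.023]
[ 0.   0.   0.   0.   0.  -0.2]
twisted [ 0.053 -0.373  0.046] [1.5 0.1 4.4] 0.010680031072775237
{'px': [283.0, 139.0], 'n': 942, 'cen': [0.4812, 0.2241], 'size': [12.0, 51.5], 'ang': 18.46, 'ztop': 0.0843}
{'px': [294.0, 222.0], 'n': 748, 'cen': [0.5022, 0.1505], 'size': [12.0, 50.5], 'ang': 6.77, 'ztop': 0.0842}
{'px': [295.0, 293.0], 'n': 634, 'cen': [0.5178, 0.0763], 'size': [12.2, 51.9], 'ang': 6.43, 'ztop': 0.084}
6.5667
```

View pics/t1.png

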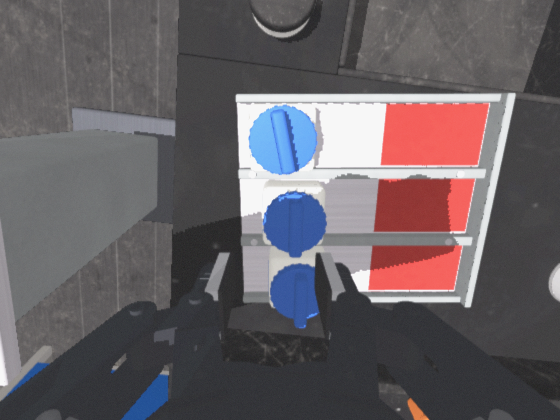

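The view at (283,139) shows the left wing stayed turned by about 11°, so that cap looks loose. I still test the other two as asked.

```bash
python3 - <<'E'
from h import *
twist(.5022,.1502,.118,.19,"t2")
E
```

```text
down False [0.5021 0.1502 0.0929] [ 0.1 -0.2 -0.1]
grip w 0.01066241939069579 [1.  0.4 1.3] [ 0.093 -0.189 -0.001]
[ 0.    0.    0.    0.    0.   -0.19]
twisted [ 0.309  0.422 -0.156] [-0.4  2.3  5.3] 0.010872232627215551
{'px': [268.0, 42.0], 'n': 1246, 'cen': [0.4813, 0.2238], 'size': [12.0, 51.9], 'ang': 18.51, 'ztop': 0.0844}
{'px': [282.0, 140.0], 'n': 943, 'cen': [0.5014, 0.15], 'size': [12.0, 51.4], 'ang': 10.13, 'ztop': 0.0843}
{'px': [289.0, 223.0], 'n': 760, 'cen': [0.5179, 0.0758], 'size': [12.0, 52.3], 'ang': 6.6, 'ztop': 0.0841}
10.975
```

View pics/t2.png

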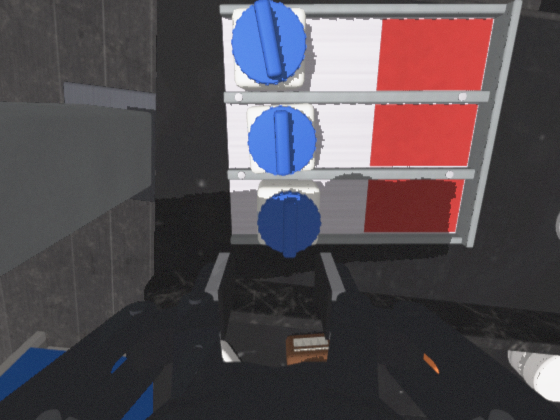

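The middle wing at (282,140) came back to about 3.5° from where it started. That matches the pot turning in its 1.5 mm play, so the cap itself only saw about 7.5°. With that play taken up, I repeat the middle twist to give a true 10°, then do the right one.

```bash
python3 - <<'E'
from h import *
twist(.5014,.1500,.174,.17,"t2b")
twist(.5179,.0760,.115,.215,"t3",dview=0.)
E
```

```text
down False [0.5014 0.1499 0.0929] [ 0.2  0.8 -0.5]
grip w 0.011036171534137934 [ 0.9 -0.7  0.8] [ 0.04  -0.21  -0.026]
[ 0.    0.    0.    0.    0.   -0.17]
twisted [ 0.151 -0.43  -0.184] [2.8 1.3 3.6] 0.010839996875039028
{'px': [270.0, 42.0], 'n': 1251, 'cen': [0.4814, 0.2236], 'size': [12.0, 51.4], 'ang': 18.58, 'ztop': 0.0844}
{'px': [283.0, 140.0], 'n': 944, 'cen': [0.5013, 0.1499], 'size': [12.0, 51.3], 'ang': 9.97, 'ztop': 0.0843}
{'px': [290.0, 223.0], 'n': 758, 'cen': [0.5179, 0.0762], 'size': [12.1, 51.0], 'ang': 6.6, 'ztop': 0.0842}
15.4083
down False [0.5179 0.076  0.0929] [-0.1  0.2 -0.2]
grip w 0.011070016235901132 [ 1.1 -0.4  0.6] [ 0.065 -0.172 -0.04 ]
[ 0.     0.     0.     0.     0.    -0.215]
twisted [-0.051  0.079 -0.187] [0.7 0.  4.9] 0.010937898000550724
{'px': [252.0, 21.0], 'n': 665, 'cen': [0.4855, 0.2114], 'size': [11.9, 26.2], 'ang': 19.91, 'ztop': 0.0843}
{'px': [266.0, 109.0], 'n': 1028, 'cen': [0.5013, 0.1499], 'size': [12.0, 51.6], 'ang': 10.03, 'ztop': 0.0843}
{'px': [274.0, 197.0], 'n': 805, 'cen': [0.5175, 0.0757], 'size': [12.0, 51.3], 'ang': 9.93, 'ztop': 0.0843}
19.775
```

View pics/t3.png

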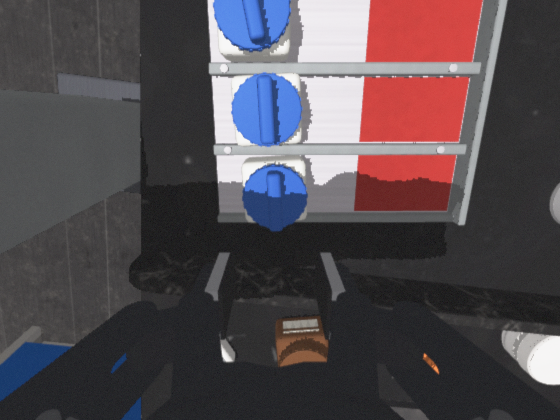

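The right cap also sprang back: its wing at (274,197) sits 3.3° off, which is pot play again. The left wing at (252,21) stays turned 11°, so the loose cap is in the left lane. I push that pot with shut, slightly tilted fingers so only the tips touch, low on its side.

```bash
cat >> h.py <<'E'
EX=np.array([np.cos(YAW),np.sin(YAW)]); EY=np.array([-np.sin(YAW),np.cos(YAW)]); TL=np.radians(10)
def rk(P): d=np.array(P)[:2]-RC; return np.array([d@EX,d@EY])
def tcp_for(xf,y,ztip):  # xf: rack x of the tips' front edge
    xt=xf-.011-.022*np.sin(TL); p=RC+xt*EX+y*EY; return np.array([p[0],p[1],ztip+.022*np.cos(TL)])
OP=ori(YAW,TL,1,'y')
E
python3 - <<'E'
from h import *
print(rk((.4814,.2237)))
env.gripper_to(0.,35); Y=.0757
env.goto(tcp_for(-.14,Y,.13),OP)
hit=env.move_straight(tcp_for(-.14,Y,.024),feed=.1,guard=10); s=env.sense(); print(hit,s['width'],s['position'],s['time'])
if not hit:
    hit=env.move_straight(tcp_for(-.10,Y,.024),feed=.04,guard=15); print(hit,env.sense()['ft_force'].round(1))
    m=env.camera_model("wrist"); p,d=env.capture("wrist"); cv2.imwrite("pics/p1.png",p)
    for w in wings(m,p,d): print(w,rk(w['cen']).round(4))
    print(env.sense()['time'])
E
```

```text
[-0.08487907  0.0757799 ]
False 0.0004199973802668138 [0.41257138 0.21522355 0.04621515] 22.5583
False [-0.7 -0.4  0. ]
{'px': [75.0, 350.0], 'n': 16, 'cen': [0.4369, 0.1689], 'size': [2.2, 9.7], 'ang': -1.26, 'ztop': 0.0929} [-0.1358  0.0269]
23.7583
```

View pics/p1.png

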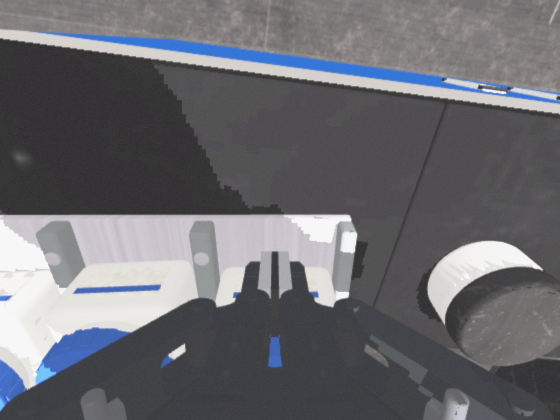

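The shut fingers are centred at (275,260) against the near face of the left pot, clear of the rails at (203,255) and (345,255). I push along the lane.

```bash
python3 - <<'E'
from h import *
Y=.0757
hit=env.move_straight(tcp_for(-.05,Y,.024),feed=.04,guard=12); print(hit,env.sense()['ft_force'].round(1))
p,d=env.capture("scene"); cv2.imwrite("pics/s2.png",cv2.resize(p[150:260,180:330],None,fx=4,fy=4))
p,d=env.capture("top"); cv2.imwrite("pics/t4.png",cv2.resize(p[150:280,180:330],None,fx=4,fy=4)); print(env.sense()['time'])
E
```

```text
False [ 0.7 -0.6 -0.5]
25.2583
```

View pics/s2.png

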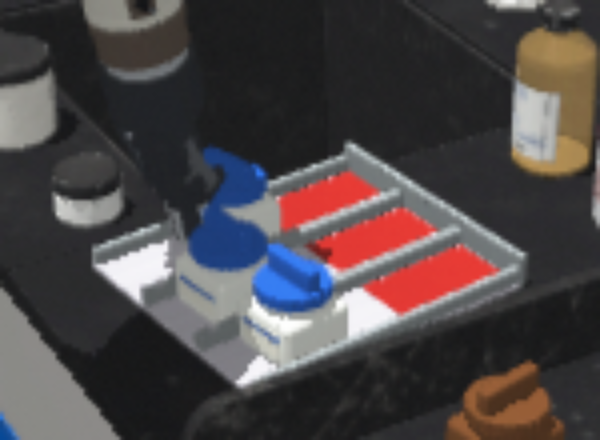

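View pics/t4.png

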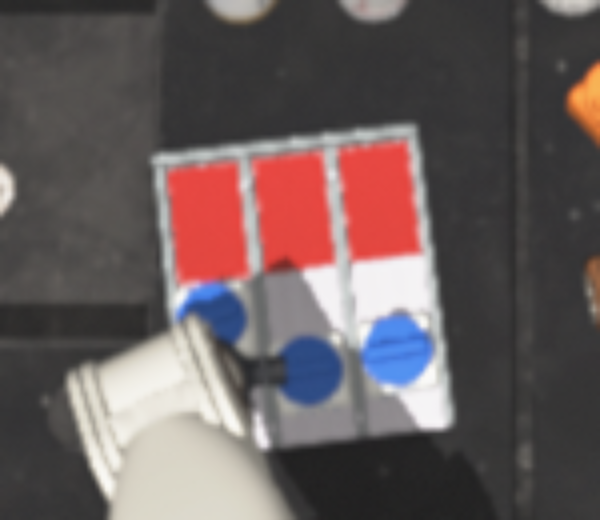

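The left pot is upright and sliding; its cap is at (212,310) in the top crop, and the other two pots haven't moved. I finish the push.

```bash
python3 - <<'E'
from h import *
Y=.0757
hit=env.move_straight(tcp_for(.044,Y,.024),feed=.04,guard=12); print(hit,env.sense()['ft_force'].round(1),env.sense()['position'])
if not hit:
    env.move_straight(tcp_for(.02,Y,.024),feed=.06)
    env.move_straight(tcp_for(-.01,Y,.14),feed=.15)
    env.goto((.47,.12,.30),ori(YAW,0,1))
    m=env.camera_model("wrist"); p,d=env.capture("wrist"); cv2.imwrite("pics/w5.png",p)
    for w in wings(m,p,d): print(w,rk(w['cen']).round(4))
    q,d=env.capture("scene"); cv2.imwrite("pics/s3.png",q)
    print(env.sense()['time'])
E
```

```text
False [-2.8 -0.3  1.5] [0.59453321 0.23774673 0.04568087]
{'px': [447.0, 84.0], 'n': 793, 'cen': [0.6377, 0.2434], 'size': [13.1, 51.2], 'ang': 18.64, 'ztop': 0.0843} [0.0727 0.076 ]
{'px': [307.0, 156.0], 'n': 543, 'cen': [0.5009, 0.1496], 'size': [11.6, 51.5], 'ang': 9.92, 'ztop': 0.0843} [-0.0747 -0.0002]
{'px': [310.0, 219.0], 'n': 468, 'cen': [0.5174, 0.0758], 'size': [12.1, 51.6], 'ang': 10.46, 'ztop': 0.0843} [-0.0674 -0.0754]
30.6167
```

View pics/w5.png

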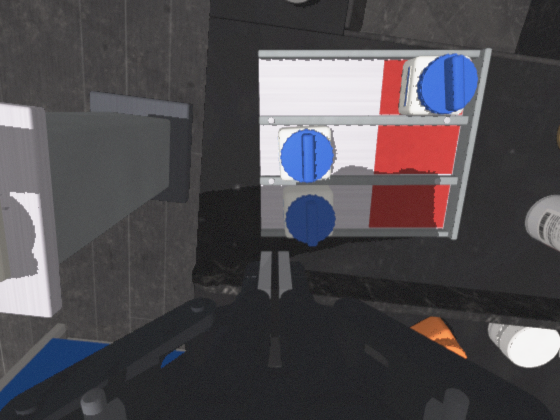

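View pics/s3.png

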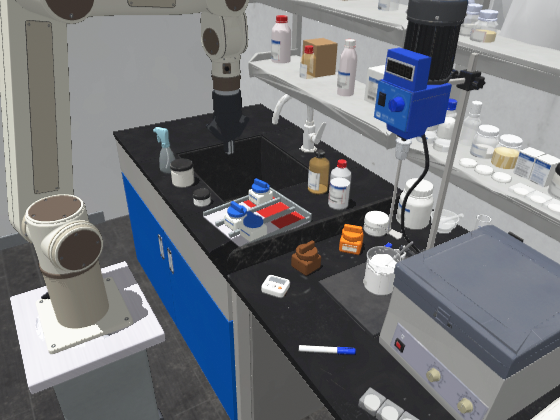

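In the wrist view the loose-cap pot at (440,84) stands wholly on red, with red floor showing at its near side (392,90). The two sound pots at (307,156) and (310,219) are still at the near end, and the scene view shows the bystanders where they were. I hand the job in.

```bash
python3 - <<'E'
from bench import env
print(env.hand_in())
E
```

```text
the job is handed in; nothing more can be done
None
```

The loose cap was on the left-lane pot, and that pot now stands wholly on the red floor. I twisted each cap by its wing, left to right. The left wing stayed about 11° round; the middle and right wings sprang back.

- **Push:** I pushed the pot low on its near side with the shut fingertips, without gripping or lifting it. It is upright with its centre at rack x = +73 mm, y = +76 mm, so it spans about +42 to +104 mm of the red patch (+21 to +125 mm).
- **Sound pots:** they are still at the near end, at rack x of about -75 mm and -67 mm. Their wings rest about 3.5° round from the start. I put this down to the pots turning in their lanes' play, not the caps turning, but I did not measure the bodies' angles separately.
- **Middle cap, twisted twice:** on the first try part of the turn went into that play, so the cap itself got only about 7.5°. I repeated it to reach about 10° before going on to the right cap.
- **Limits and surroundings:** the last camera check was at 30.6 s of the 56 s allowed, and the force readings I took were about 6 N or less. The bystanders and both look-alikes looked unmoved in the last scene picture; I did not measure them.

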